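# Click the colour comparator round to the docked reagent

### The arm

A 7-joint arm with a two-finger parallel gripper is mounted at the origin on the work surface. World frame = base frame: x ahead of the robot, y to its left, z up, the work surface at z = 0. Lengths are in m, angles in rad, forces in N, time in s.
With the tool pointing down it reaches from about 0.4 to 0.85 m from the base axis. Payload 10.4 kg.
Tool frame: the origin (TCP) lies midway between the tips of the shut fingers; the grasp point (between the pads) lies 19 mm behind it; z points along the fingers, y is the line along which they close (so a half turn about z gives the same grasp; the last joint's range is limited). The gripper opens to 87 mm and grips with 3 to 60 N. Pads are 19 mm wide; open, the fingers measure 117 mm over their backs; the gripper's body (75 mm by 190 mm) begins 51 mm behind the grasp point.
Start: joints at [1.32, 0.332, -0.065, 1.46, 0.022, 1.35, -0.088], TCP at [0.141, -0.609, 0.223] pointing down, gripper open.
Joint ranges: [-2.6, 2.6], [-0.5, 2.12], [-1.47, 1.34], [0.16, 2.42], [-1.27, 4.41], [0.06, 2.06], [-2.6, 2.6]. Speed limits (rad/s): [2.22, 2.22, 2.79, 2.79, 3.14, 3.14, 3.14].

### API

Orientations are given as a unit quaternion [x, y, z, w].
In Python, from bench import r gives the robot as it stands.
- The arm moves only by the tool arm_command, never from a script. Its arguments are lists of equal length, an entry for each row: "xyz": the shift along the world's x, y, z in m, a list of three; "rot": the turn, a rotation vector about the world's x, y, z in rad, a list of three. In form: {"xyz": [[tx, ty, tz], ...], "rot": [[ax, ay, az], ...]}. A call has 1 to 20 rows; each row is the pose to reach, as a shift and turn from the pose commanded when the call began; what a row does not reach only later rows make up. A row lasts 1/12 s, in which the tool goes at most 41.7 mm and 7.16 degrees, less where a joint would pass 70% of its speed; a pose out of reach is approached as far as the arm can. A call with a gripper value outside its range is refused whole. "grip" is the opening, from 0 (shut) to 1 (fully open), set as the call begins (left out, the last holds). The fingers move at their own pace and stop on an object; "squeeze" is the grip in N (left out, the last holds). Time passes only in rows, so rows that repeat a pose let the fingers close. It gives the time, the measured TCP pose, the force, the opening and the grip force at its end, in the units of the state.
- r.read_state(): the state, without advancing time (a new reading comes with each control period).
- r.camera(name): name is "scene" or "top"; returns the picture (400x640x3 uint8, red, green, blue); there is no depth.
- r.camera_model(name): a dict with "fx", "fy", "cx", "cy" (pixels), "T" (4x4, takes a point from camera to world coordinates). Camera axes: x right, y up, looking along -z (the intrinsics and any distortion apply to the point x, -y, -z); pixel columns grow to the right and rows downward; lengths in m; the calibration is good to about 2 mm. A picture is of the moment at which its call begins. camera_model takes no time and is no camera call.
- r.close_job(): hands the job in; it is judged then, once.
Trained networks look in the newest picture that a camera, given by its name, has taken for a name from the list of things; names that differ only in an ending like _2 or _b are one class to them, and where a whole thing is asked for, a point or a joint stands for the part that bears it (a point fixed in the world has none). Each returns a list of dicts, best first, with "conf" (0 to 1); they miss things now and then, are a little off and sometimes report something else, mostly with a low value. They report only what shows in the picture. A call takes as long as a camera call.
- r.look_for(label, camera): "at" ([x, y, z] in m, in the coordinates of the camera as it stood for that picture, good to about 4 mm: the middle of the surface that is visible of it).
- r.spot_point(label, camera): "at" ([x, y, z] in m, in the coordinates of the camera as it stood for that picture, good to about 4 mm: a listed point, or the origin of a listed thing).
The state is a dict: "time": time; "joint_positions": joint angles; "joint_vel": joint speeds; "joint_torque": joint torques, N m; "ee_pos": TCP position; "eef_rot": TCP orientation; "ft_force": force on the tool from outside, world axes, zero at the start; "torque": the same for the moment, N m; "width": finger opening in m; "grip_force": force on a finger pad.
Only numpy, scipy, OpenCV 4.12 (cv2) and the standard library are available. Lean on these libraries where they do the work, as an engineer would, in place of code of your own. Each camera call takes 0.05 s, during which the arm holds its last target. There are 200 camera calls.

### The job

Set the colour comparator for the reagent standing in its dock: with a fingertip, push the tabs at the edge of the colour disc to turn it clockwise (seen from above), until the patch of the same colour as the docked dropper bottle's cap rests at the black pointer. Do not run past that patch, and do not pick up or shift the bottles or anything else on the table.

Things in the scene. Friction and masses are not known exactly. Their poses are not given: they have to be found in the camera images.
- comparator: Colour comparator, fixed to the table. Origin on the table under the disc's vertical axis; own x points from that axis to pointer and dock, z up. Grey base 190 x 180 x 20 mm centred on the origin; white dock block 66 x 80 x 20 mm adjoining it on +x. The disc's edge is open all round but for the pointer's arch.
- disc_axis (a point): On the disc's vertical axis, 44 mm above the table, at the disc's underside. White disc, radius 58 mm, top 50 mm above the table, with eight dark finger tabs round its edge, each 10 mm wide, from 56 to 82 mm from the axis and from 30 to 56 mm above the table. Coloured patches 25 mm wide, 40 mm from the axis.
- disc (a joint): Turn of the disc in rad, growing clockwise from above. Clicks every 0.785 rad: n x 0.785 rests with patch n at the pointer (0 ivory, 1 yellow, 2 orange, 3 red, 4 blue, 5 green, 6 purple, 7 black). Starts at rest at 0 or 1, rarely balanced between them. A spring detent (about 5 N at a tab) holds each click; pushed past half-way, the disc snaps on to the next.
- pointer (a point): Tip of the black pointer, 60 mm from the axis, 63 mm above the table; it hangs from a thin steel arch (72 mm wide, 101 mm from the axis, up to 65 mm high). With the disc at rest the gap between two tabs faces the pointer, and likewise every 45 degrees round; the tabs lie half-way between.
- dock (a point): Floor centre of the comparator's dock, a round pocket (30 mm wide, 10 mm deep, floor 10 mm above the table) behind the pointer, 128 mm from the disc's axis. One dropper bottle stands in it.
- rack: Clear rack, fixed, 70 x 130 x 20 mm, with two pockets (30 mm, 33 mm either side of its middle along its own y) holding the other two dropper bottles. Origin under its centre.
- red_dropper_mid (a point): White dropper bottle with red cap and red band, 26 mm wide, 62 mm tall, standing loose in the dock or in the rack; the point is at its centre, half-way up.
- blue_dropper_mid (a point): White dropper bottle with blue cap and blue band, 26 mm wide, 62 mm tall, standing loose in the dock or in the rack; the point is at its centre, half-way up.
- green_dropper_mid (a point): White dropper bottle with green cap and green band, 26 mm wide, 62 mm tall, standing loose in the dock or in the rack; the point is at its centre, half-way up.
- wash_bottle: White wash bottle, 68 mm wide, 200 mm tall with its blue spout, loose. Origin under its centre.
- specimen_jar: Clear jar with white lid, 56 mm wide, 75 mm tall, loose. Origin under its centre.
- reagent_bottle: Amber bottle with orange cap, 40 mm wide, 80 mm tall, loose. Origin under its centre.
- spot_plate: White ceramic spot plate 90 x 130 x 12 mm, loose. Origin under its centre.
- marker: Red marker lying along its own x, about 123 mm long, 13 mm thick, loose. Origin on the table under it.

How it is judged:
By the outcome, as a careful person would: the job done as asked, in the order asked, and still so for the second after the job is handed in, with the robot touching nothing.
It also fails if it takes over 64 s, if anything falls off the work surface, if the arm or the gripper's body presses on something with over 40 N, if the wrist force passes 120 N, or if a joint passes its speed limit or range.

## Working session

There is one attempt and no reset: what is moved stays moved. The work goes in short steps, Python scripts to look and compute and a tool call to move; the robot and the scene stay as the last step left them, time stands still between calls to the robot, and variables do not carry over. Pictures are saved under pics/ and viewed, at most 10 in all, crops included, and the job is handed in when it is done.

Besides the shell and the picture viewer there is one more tool, called after "Request:" as name(argument=value, ...) on one line, values as JSON. arm_command: Moves the arm, as the interface text tells. Its arguments: {"type":"object","properties":{"xyz":{"type":"array"},"rot":{"type":"array"},"grip":{"type":"number"},"squeeze":{"type":"number"}},"required":["xyz","rot"]}

```bash
mkdir -p pics; cat > h.py <<'E'
import numpy as np, cv2
from bench import r
def w(cam,p):
    return (np.array(r.camera_model(cam)["T"])@np.r_[p,1])[:3]
def px(cam,P):
    m=r.camera_model(cam); c=(np.linalg.inv(m["T"])@np.r_[P,1])[:3]
    return m["fx"]*c[0]/-c[2]+m["cx"], m["fy"]*-c[1]/-c[2]+m["cy"]
def ray(cam,u,v,z):
    m=r.camera_model(cam);T=np.array(m["T"])
    d=T[:3,:3]@np.array([(u-m["cx"])/m["fx"],-(v-m["cy"])/m["fy"],-1]);o=T[:3,3]
    return o+d*(z-o[2])/d[2]
E
python3 - <<'E'
from h import *
for c in("top","scene"):
    cv2.imwrite(f"pics/{c}0.png",r.camera(c)[:,:,::-1])
    print(c,r.camera_model(c).keys())
    for l in("comparator","disc_axis","pointer","dock","red_dropper_mid","blue_dropper_mid","green_dropper_mid","rack","wash_bottle","specimen_jar","reagent_bottle"):
        for d in r.spot_point(l,c)[:2]: 
            p=w(c,d["at"]); print(c,l,d["conf"],p.round(3),np.round(px(c,p)))
s=r.read_state();print(s["time"],s["ee_pos"],s["eef_rot"],s["width"])
E
```

```text
top dict_keys(['fx', 'fy', 'cx', 'cy', 'T'])
top comparator 0.76 [ 0.541 -0.035 -0.007] [337. 211.]
top disc_axis 0.86 [ 0.543 -0.034  0.045] [337. 210.]
top pointer 0.58 [ 0.595 -0.046  0.062] [342. 189.]
top dock 0.79 [ 0.663 -0.059  0.01 ] [346. 167.]
top red_dropper_mid 0.61 [0.499 0.395 0.043] [176. 223.]
top red_dropper_mid 0.54 [ 0.661 -0.062  0.011] [347. 167.]
top blue_dropper_mid 0.63 [0.519 0.327 0.044] [201. 216.]
top green_dropper_mid 0.63 [ 0.539 -0.035  0.041] [337. 211.]
top green_dropper_mid 0.6 [ 0.66  -0.059  0.039] [347. 166.]
top rack 0.86 [ 0.514  0.364 -0.002] [194. 218.]
top wash_bottle 0.6 [ 0.702 -0.312 -0.003] [437. 155.]
top specimen_jar 0.9 [ 0.723  0.258 -0.   ] [234. 145.]
top reagent_bottle 0.5 [0.784 0.065 0.001] [303. 124.]
scene dict_keys(['fx', 'fy', 'cx', 'cy', 'T'])
scene comparator 0.66 [ 0.536 -0.035  0.003] [318. 221.]
scene comparator 0.63 [ 0.511 -0.413 -0.002] [201. 185.]
scene disc_axis 0.71 [0.78  0.072 0.   ] [317. 300.]
scene disc_axis 0.61 [ 0.539 -0.039  0.047] [317. 206.]
scene pointer 0.71 [ 0.595 -0.048  0.061] [303. 212.]
scene dock 0.64 [ 0.663 -0.059  0.009] [286. 245.]
scene red_dropper_mid 0.81 [0.502 0.401 0.039] [508. 249.]
scene blue_dropper_mid 0.57 [0.515 0.335 0.039] [475. 244.]
scene green_dropper_mid 0.71 [ 0.662 -0.054  0.042] [288. 234.]
scene rack 0.79 [0.508 0.367 0.003] [487. 258.]
scene wash_bottle 0.65 [ 0.705 -0.311 -0.004] [185. 231.]
scene specimen_jar 0.55 [ 0.724  0.26  -0.003] [419. 312.]
scene reagent_bottle 0.71 [ 0.785  0.07  -0.003] [316. 303.]
scene reagent_bottle 0.19 [ 0.723  0.259 -0.002] [419. 312.]
1.2 [ 0.14115593 -0.60888996  0.22258049] [9.93520927e-01 1.13649296e-01 2.56732610e-05 5.87415075e-05] 0.08637806394450828
```

View pics/top0.png

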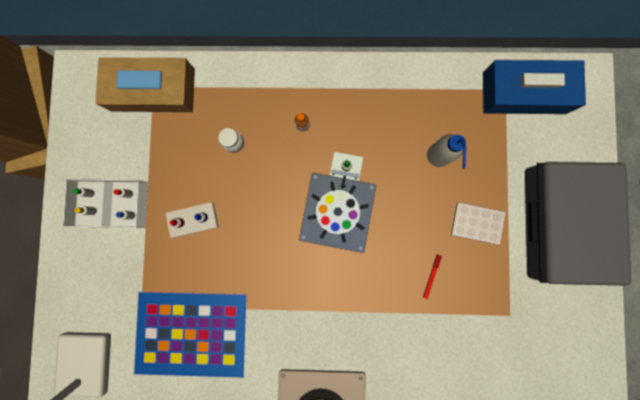

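View pics/scene0.png

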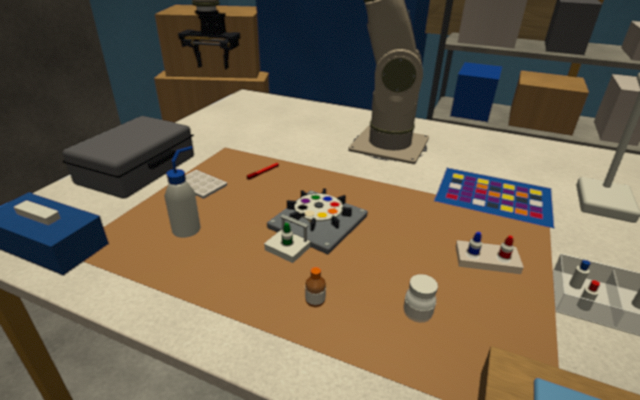

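The top picture shows the comparator at about (337,211), with the green-capped bottle in the dock at (347,165). Red and blue are in the rack. I'll enlarge the disc next.

```bash
python3 - <<'E'
from h import *
i=cv2.imread("pics/top0.png")[145:260,285:395]
cv2.imwrite("pics/c1.png",cv2.resize(i,None,fx=5,fy=5,interpolation=cv2.INTER_CUBIC))
# patch colours: sample patches on 40 mm circle by angle about pointer direction
img=cv2.imread("pics/top0.png")
ax=np.array([.543,-.035]);d=np.arctan2(-.0245,.121)
print(d)
for k in range(16):
    a=d+k*np.pi/8
    u,v=px("top",[ax[0]+.04*np.cos(a),ax[1]+.04*np.sin(a),.05])
    print(k*22.5,round(u),round(v),img[round(v),round(u)][::-1])
E
```

```text
-0.1997783988666211
0.0 340 195 [207 213 177]
22.5 335 194 [208 214 197]
45.0 329 197 [209 207   0]
67.5 325 201 [208 210 124]
90.0 322 206 [212 128   3]
112.5 322 212 [211 136  51]
135.0 324 218 [213  32  35]
157.5 329 222 [213 142 138]
180.0 334 224 [ 41  70 183]
202.5 340 224 [198 206 201]
225.0 346 222 [ 28 140  49]
247.5 350 218 [171 141 170]
270.0 352 213 [139  52 140]
292.5 352 207 [130 133 125]
315.0 350 201 [41 38 36]
337.5 346 197 [208 214 197]
```

View pics/c1.png

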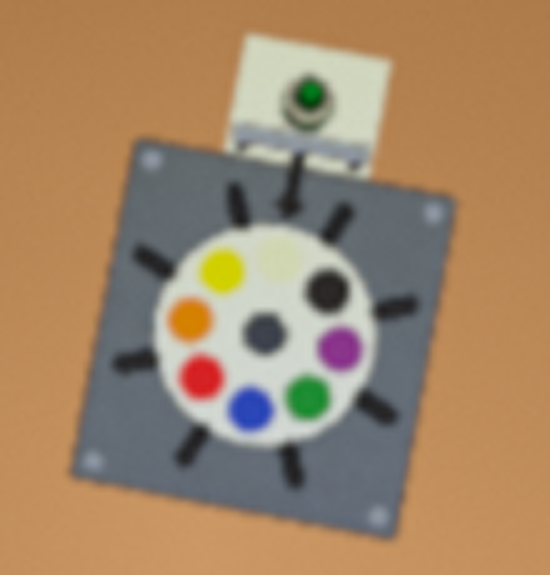

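The disc rests at ivory (0), and clockwise the patches arrive as yellow, orange, red, blue, then green. That means five clicks in one sweep of about 214°. I'll push the tab on the pointer's right, with the finger kept radial the whole way.

```bash
python3 - <<'E'
from h import *
print("disc centre",ray("top",337.8,211.3,.05), "dock cap", ray("top",285+310.5/5-.5,145+95/5-.5,.072),"red/top base corner NW/SE mid",(ray("top",285+151.5/5-.5,145+160/5-.5,.02)+ray("top",285+379/5-.5,145+517/5-.5,.02))/2,(ray("top",285+434/5-.5,145+214/5-.5,.02)+ray("top",285+93/5-.5,145+463/5-.5,.02))/2)
a,b=ray("top",285+151.5/5-.5,145+160/5-.5,.02),ray("top",285+93/5-.5,145+463/5-.5,.02)
print("x dir",np.degrees(np.arctan2(*(a-b)[1::-1])))
a,b=ray("top",285+434/5-.5,145+214/5-.5,.02),ray("top",285+379/5-.5,145+517/5-.5,.02)
print("x dir",np.degrees(np.arctan2(*(a-b)[1::-1])))
E
```

```text
disc centre [ 0.53788702 -0.03645635  0.05      ] dock cap [ 0.66115398 -0.05713365  0.072     ] red/top base corner NW/SE mid [ 0.53748221 -0.03575111  0.02      ] [ 0.53679017 -0.03561774  0.02      ]
x dir -9.801354693993964
x dir -9.791970489675936
```

Request:
arm_command(xyz=[[0.44,0.51,0],[0.44,0.51,0],[0.44,0.51,0],[0.44,0.51,0],[0.44,0.51,0],[0.44,0.51,0],[0.44,0.51,0],[0.44,0.51,0],[0.44,0.51,0],[0.44,0.51,0],[0.44,0.51,0],[0.44,0.51,0],[0.44,0.51,0],[0.44,0.51,0],[0.44,0.51,0],[0.44,0.51,0],[0.44,0.51,0],[0.44,0.51,0],[0.44,0.51,0],[0.44,0.51,0]], rot=[[0,0,0.12],[0,0,0.24],[0,0,0.36],[0,0,0.48],[0,0,0.6],[0,0,0.72],[0,0,0.84],[0,0,0.96],[0,0,1.08],[0,0,1.2],[0,0,1.32],[0,0,1.44],[0,0,1.56],[0,0,1.68],[0,0,1.8],[0,0,1.92],[0,0,2.04],[0,0,2.16],[0,0,2.28],[0,0,2.4]], grip=0)

```text
time: 2.87
ee_pos: [0.5813, -0.0985, 0.2224]
eef_rot: [0.251, 0.968, 0.0, -0.0]
ft_force: [0.6, -0.6, -0.3]
width: 0.0007
grip_force: 0.0
```

Request:
arm_command(xyz=[[0,0,0],[0,0,0],[0,0,0],[0,0,-0.02],[0,0,-0.04],[0,0,-0.06],[0,0,-0.08],[0,0,-0.1],[0,0,-0.12],[0,0,-0.13],[0,0,-0.13],[0,0,-0.13]], rot=[[0,0,0.12],[0,0,0.24],[0,0,0.36],[0,0,0.48],[0,0,0.6],[0,0,0.72],[0,0,0.84],[0,0,0.96],[0,0,1.08],[0,0,1.122],[0,0,1.122],[0,0,1.122]])

```text
time: 3.87
ee_pos: [0.581, -0.0989, 0.0925]
eef_rot: [-0.298, 0.954, 0.0, -0.0]
ft_force: [-0.0, 0.2, 1.2]
width: 0.0004
grip_force: 0.0
```

```bash
python3 - <<'E'
from h import *
t=cv2.resize(r.camera("top")[145:260,285:395],None,fx=4.8,fy=4.8,interpolation=cv2.INTER_CUBIC)[:550,:]
s=cv2.resize(r.camera("scene")[130:270,250:350],None,fx=3.9,fy=3.9,interpolation=cv2.INTER_CUBIC)[:,:250]
h=min(t.shape[0],s.shape[0])
s=cv2.resize(r.camera("scene")[150:270,230:360],(265,245))
o=np.zeros((550,800,3),np.uint8);o[:t.shape[0],:t.shape[1]]=t;o[:245,530:795]=s
cv2.imwrite("pics/c2.png",o[:,:,::-1]);x=r.read_state();print(x["joint_positions"],x["ee_pos"],x["eef_rot"])
E
```

```text
[ 0.79259638  0.51885438 -0.89793586  1.67044099  0.43637411  1.16451753
  1.96018037] [ 0.58185508 -0.0988959   0.09374924] [-2.98715257e-01  9.54341951e-01 -4.35080736e-04  6.67576777e-04]
```

View pics/c2.png

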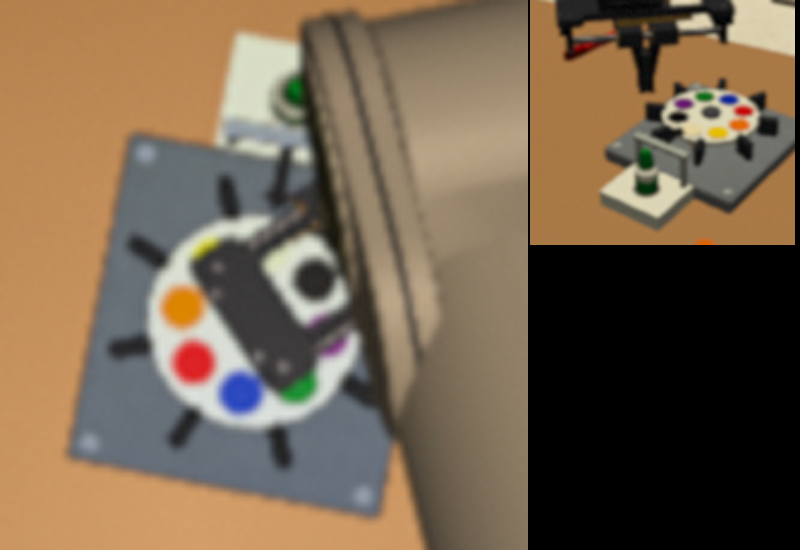

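```bash
python3 - <<'E'
from h import *
a0=np.radians(-9.8)
for k in (-22.5,-67.5,-45):
    a=a0+np.radians(k);R=.082 if k!=-45 else .076
    for z in (.043,):print(k,[round((q-o)*s+e) for q,o,s,e in zip(px("scene",[.538+R*np.cos(a),-.036+R*np.sin(a),z]),(230,150),(2.04,2.04),(530,0))])
print([round((q-o)*s+e) for q,o,s,e in zip(px("scene",r.read_state()["ee_pos"]),(230,150),(2.04,2.04),(530,0))])
E
```

```text
-22.5 [650, 139]
-67.5 [643, 110]
-45 [646, 124]
[644, 87]
```

Request:
arm_command(xyz=[[0,0,-0.015],[0,0,-0.03],[0,0,-0.045],[0,0,-0.056],[0,0,-0.056]], rot=[[0,0,0],[0,0,0],[0,0,0],[0,0,0],[0,0,0]])

```text
time: 4.43
ee_pos: [0.5792, -0.0987, 0.0332]
eef_rot: [-0.299, 0.954, 0.001, -0.002]
ft_force: [-0.5, 0.1, 0.9]
width: 0.0005
grip_force: 0.0
```

```bash
python3 - <<'E'
import numpy as np
# arc offsets: call c starts at rel angle s, 15 rows of 3 deg, R=76
for s in (315,270,225,180,135):
    a=np.radians(s-9.8); n=15
    t=a-np.radians(3)*np.arange(1,n+1)
    print(s,[[round(.076*(np.cos(x)-np.cos(a)),4),round(.076*(np.sin(x)-np.sin(a)),4),0] for x in t])
E
```

```text
315 [[np.float64(-0.0033), np.float64(-0.0022), 0], [np.float64(-0.0067), np.float64(-0.0042), 0], [np.float64(-0.0103), np.float64(-0.0061), 0], [np.float64(-0.0139), np.float64(-0.0078), 0], [np.float64(-0.0176), np.float64(-0.0092), 0], [np.float64(-0.0213), np.float64(-0.0105), 0], [np.float64(-0.0252), np.float64(-0.0116), 0], [np.float64(-0.029), np.float64(-0.0124), 0], [np.float64(-0.033), np.float64(-0.0131), 0], [np.float64(-0.0369), np.float64(-0.0136), 0], [np.float64(-0.0409), np.float64(-0.0138), 0], [np.float64(-0.0449), np.float64(-0.0139), 0], [np.float64(-0.0488), np.float64(-0.0137), 0], [np.float64(-0.0528), np.float64(-0.0134), 0], [np.float64(-0.0567), np.float64(-0.0128), 0]]
270 [[np.float64(-0.0039), np.float64(0.0008), 0], [np.float64(-0.0078), np.float64(0.0018), 0], [np.float64(-0.0116), np.float64(0.0029), 0], [np.float64(-0.0153), np.float64(0.0043), 0], [np.float64(-0.0189), np.float64(0.0059), 0], [np.float64(-0.0225), np.float64(0.0077), 0], [np.float64(-0.026), np.float64(0.0096), 0], [np.float64(-0.0293), np.float64(0.0117), 0], [np.float64(-0.0326)
[... 1649 characters left out ...]
p.float64(0.0492), 0]]
135 [[np.float64(0.0033), np.float64(0.0022), 0], [np.float64(0.0067), np.float64(0.0042), 0], [np.float64(0.0103), np.float64(0.0061), 0], [np.float64(0.0139), np.float64(0.0078), 0], [np.float64(0.0176), np.float64(0.0092), 0], [np.float64(0.0213), np.float64(0.0105), 0], [np.float64(0.0252), np.float64(0.0116), 0], [np.float64(0.029), np.float64(0.0124), 0], [np.float64(0.033), np.float64(0.0131), 0], [np.float64(0.0369), np.float64(0.0136), 0], [np.float64(0.0409), np.float64(0.0138), 0], [np.float64(0.0449), np.float64(0.0139), 0], [np.float64(0.0488), np.float64(0.0137), 0], [np.float64(0.0528), np.float64(0.0134), 0], [np.float64(0.0567), np.float64(0.0128), 0]]
```

Request:
arm_command(xyz=[[-0.0033,-0.0022,0],[-0.0067,-0.0042,0],[-0.0103,-0.0061,0],[-0.0139,-0.0078,0],[-0.0176,-0.0092,0],[-0.0213,-0.0105,0],[-0.0252,-0.0116,0],[-0.029,-0.0124,0],[-0.033,-0.0131,0],[-0.0369,-0.0136,0],[-0.0409,-0.0138,0],[-0.0449,-0.0139,0],[-0.0488,-0.0137,0],[-0.0528,-0.0134,0],[-0.0567,-0.0128,0]], rot=[[0,0,-0.052],[0,0,-0.105],[0,0,-0.157],[0,0,-0.209],[0,0,-0.262],[0,0,-0.314],[0,0,-0.367],[0,0,-0.419],[0,0,-0.471],[0,0,-0.524],[0,0,-0.576],[0,0,-0.628],[0,0,-0.681],[0,0,-0.733],[0,0,-0.785]])

```text
time: 5.68
ee_pos: [0.5245, -0.1115, 0.0367]
eef_rot: [0.09, 0.996, 0.0, 0.0]
ft_force: [-0.1, -0.7, -0.3]
width: 0.0005
grip_force: 0.0
```

```bash
python3 - <<'E'
from h import *
t=cv2.resize(r.camera("top")[160:250,285:385],None,fx=4,fy=4,interpolation=cv2.INTER_CUBIC)
s=cv2.resize(r.camera("scene")[170:260,250:350],None,fx=4,fy=4,interpolation=cv2.INTER_CUBIC)
cv2.imwrite("pics/c3.png",np.hstack([t,s])[:,:,::-1]);x=r.read_state();print(x["joint_positions"],x["ee_pos"],x["ft_force"])
E
```

```text
[ 0.75490913  0.42915768 -0.74184436  1.85943892  0.34438721  0.98512641
  1.2575943 ] [ 0.52420568 -0.11155671  0.03669806] [ 0.49031459 -0.02588488 -0.83143998]
```

View pics/c3.png

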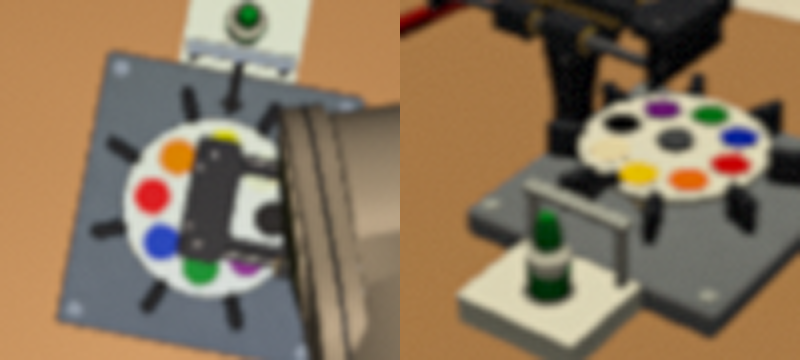

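The disc now reads yellow (1), one click as planned: the yellow patch is at (225,138), under the pointer. I'll continue the arc.

Request:
arm_command(xyz=[[-0.0039,0.0008,0],[-0.0078,0.0018,0],[-0.0116,0.0029,0],[-0.0153,0.0043,0],[-0.0189,0.0059,0],[-0.0225,0.0077,0],[-0.026,0.0096,0],[-0.0293,0.0117,0],[-0.0326,0.014,0],[-0.0357,0.0165,0],[-0.0387,0.0191,0],[-0.0415,0.0219,0],[-0.0442,0.0248,0],[-0.0468,0.0279,0],[-0.0492,0.0311,0]], rot=[[0,0,-0.052],[0,0,-0.105],[0,0,-0.157],[0,0,-0.209],[0,0,-0.262],[0,0,-0.314],[0,0,-0.367],[0,0,-0.419],[0,0,-0.471],[0,0,-0.524],[0,0,-0.576],[0,0,-0.628],[0,0,-0.681],[0,0,-0.733],[0,0,-0.785]])

```text
time: 7.03
ee_pos: [0.4755, -0.0803, 0.0367]
eef_rot: [0.463, 0.887, 0.0, 0.0]
ft_force: [-0.5, 0.9, -0.3]
width: 0.0001
grip_force: 0.0
```

Request:
arm_command(xyz=[[-0.0022,0.0033,0],[-0.0042,0.0067,0],[-0.0061,0.0103,0],[-0.0078,0.0139,0],[-0.0092,0.0176,0],[-0.0105,0.0213,0],[-0.0116,0.0252,0],[-0.0124,0.029,0],[-0.0131,0.033,0],[-0.0136,0.0369,0],[-0.0138,0.0409,0],[-0.0139,0.0449,0],[-0.0137,0.0488,0],[-0.0134,0.0528,0],[-0.0128,0.0567,0]], rot=[[0,0,-0.052],[0,0,-0.105],[0,0,-0.157],[0,0,-0.209],[0,0,-0.262],[0,0,-0.314],[0,0,-0.367],[0,0,-0.419],[0,0,-0.471],[0,0,-0.524],[0,0,-0.576],[0,0,-0.628],[0,0,-0.681],[0,0,-0.733],[0,0,-0.785]])

```text
time: 8.28
ee_pos: [0.4628, -0.0234, 0.0367]
eef_rot: [0.767, 0.642, 0.0, 0.0]
ft_force: [0.2, 0.1, 0.5]
width: 0.0004
grip_force: 0.0
```

```bash
python3 - <<'E'
from h import *
t=cv2.resize(r.camera("top")[160:250,285:385],None,fx=4,fy=4,interpolation=cv2.INTER_CUBIC)
s=cv2.resize(r.camera("scene")[170:260,250:350],None,fx=4,fy=4,interpolation=cv2.INTER_CUBIC)
cv2.imwrite("pics/c4.png",np.hstack([t,s])[:,:,::-1]);x=r.read_state();print(x["joint_positions"],x["ee_pos"],x["ft_force"])
E
```

```text
[ 0.49348254  0.23537872 -0.58460764  2.04602581  0.16425777  0.90419761
 -0.35441415] [ 0.46292245 -0.02308465  0.0367643 ] [-0.33489779  0.38187884  0.71671664]
```

View pics/c4.png

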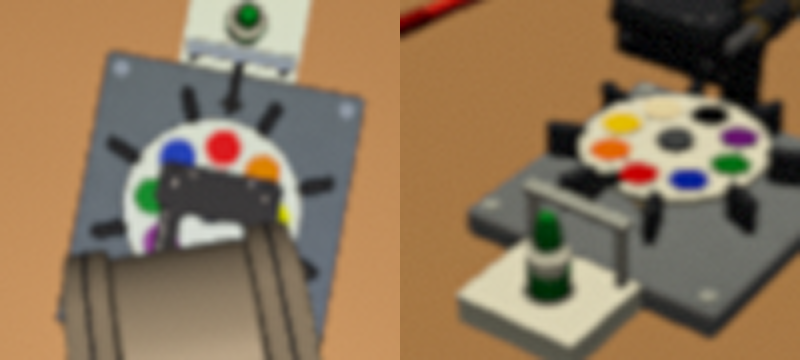

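Red (3) is at the pointer, at (223,148). The next 45° should bring blue.

Request:
arm_command(xyz=[[0.0008,0.0039,0],[0.0018,0.0078,0],[0.0029,0.0116,0],[0.0043,0.0153,0],[0.0059,0.0189,0],[0.0077,0.0225,0],[0.0096,0.026,0],[0.0117,0.0293,0],[0.014,0.0326,0],[0.0165,0.0357,0],[0.0191,0.0387,0],[0.0219,0.0415,0],[0.0248,0.0442,0],[0.0279,0.0468,0],[0.0311,0.0492,0]], rot=[[0,0,-0.052],[0,0,-0.105],[0,0,-0.157],[0,0,-0.209],[0,0,-0.262],[0,0,-0.314],[0,0,-0.367],[0,0,-0.419],[0,0,-0.471],[0,0,-0.524],[0,0,-0.576],[0,0,-0.628],[0,0,-0.681],[0,0,-0.733],[0,0,-0.785]])

```text
time: 9.63
ee_pos: [0.4939, 0.0253, 0.0366]
eef_rot: [0.954, 0.301, 0.0, 0.0]
ft_force: [-0.0, -0.3, 0.2]
width: 0.0
grip_force: 0.0
```

```bash
python3 - <<'E'
from h import *
s=r.camera("scene")
t=cv2.resize(r.camera("top")[160:250,285:385],None,fx=4,fy=4,interpolation=cv2.INTER_CUBIC)
s=cv2.resize(s[170:260,250:350],None,fx=4,fy=4,interpolation=cv2.INTER_CUBIC)
cv2.imwrite("pics/c5.png",np.hstack([t,s])[:,:,::-1]);x=r.read_state();print(x["joint_positions"],x["ee_pos"],x["ft_force"])
E
```

```text
[ 0.3010581   0.28718963 -0.49385872  1.9738285   0.16948384  0.91984313
 -1.2374769 ] [0.49408836 0.02562882 0.03664948] [-0.27444674  0.58952009  0.06100109]
```

View pics/c5.png

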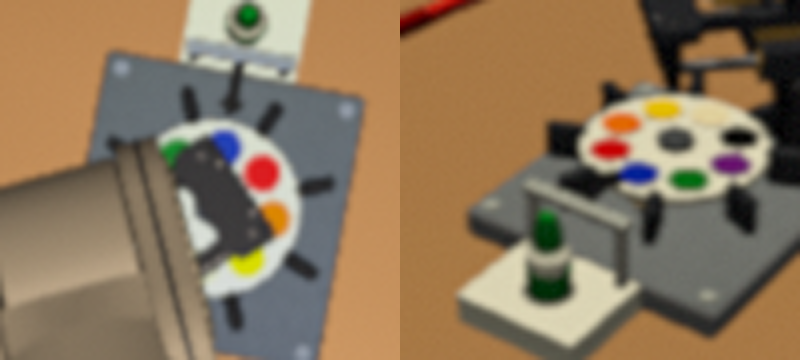

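Blue (4) is at the pointer, at (226,147). I'll make the last click at the same speed, ending in the middle of the gap.

Request:
arm_command(xyz=[[0.0033,0.0022,0],[0.0067,0.0042,0],[0.0103,0.0061,0],[0.0139,0.0078,0],[0.0176,0.0092,0],[0.0213,0.0105,0],[0.0252,0.0116,0],[0.029,0.0124,0],[0.033,0.0131,0],[0.0369,0.0136,0],[0.0409,0.0138,0],[0.0449,0.0139,0],[0.0488,0.0137,0],[0.0528,0.0134,0],[0.0567,0.0128,0]], rot=[[0,0,-0.052],[0,0,-0.105],[0,0,-0.157],[0,0,-0.209],[0,0,-0.262],[0,0,-0.314],[0,0,-0.367],[0,0,-0.419],[0,0,-0.471],[0,0,-0.524],[0,0,-0.576],[0,0,-0.628],[0,0,-0.681],[0,0,-0.733],[0,0,-0.785]])

```text
time: 10.98
ee_pos: [0.5503, 0.0378, 0.0365]
eef_rot: [0.996, -0.087, -0.0, 0.0]
ft_force: [-0.0, 0.6, -0.1]
width: 0.0005
grip_force: 0.0
```

Request:
arm_command(xyz=[[0,0,0],[0,0,0.02],[0,0,0.04],[0,0,0.06],[0,0,0.09],[0,0,0.12],[0,0,0.15],[0,0.03,0.18],[0,0.06,0.18],[0,0.09,0.18],[0,0.12,0.18],[0,0.15,0.18],[0,0.15,0.18],[0,0.15,0.18]], rot=[[0,0,0],[0,0,0],[0,0,0],[0,0,0],[0,0,0],[0,0,0],[0,0,0],[0,0,0],[0,0,0],[0,0,0],[0,0,0],[0,0,0],[0,0,0],[0,0,0]])

```text
time: 12.15
ee_pos: [0.5495, 0.1899, 0.2163]
eef_rot: [0.996, -0.084, -0.0, -0.0]
ft_force: [0.5, -1.5, -0.5]
width: 0.0005
grip_force: 0.0
```

```bash
python3 - <<'E'
from h import *
s=r.camera("scene")
t=cv2.resize(r.camera("top")[150:250,285:385],None,fx=4,fy=4,interpolation=cv2.INTER_CUBIC)
s=cv2.resize(s[165:265,250:350],None,fx=4,fy=4,interpolation=cv2.INTER_CUBIC)
cv2.imwrite("pics/c6.png",np.hstack([t,s])[:,:,::-1]);x=r.read_state();print(x["time"],x["ee_pos"],x["ft_force"])
E
```

```text
12.25 [0.55031609 0.18694311 0.21632846] [ 0.19277275 -0.94163186 -0.25318012]
```

View pics/c6.png

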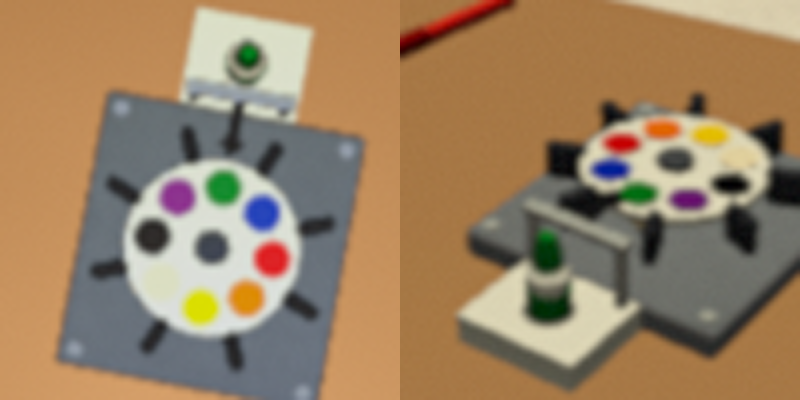

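Green sits at the pointer, patch at (223,187), with the green bottle still in its dock and the arm clear.

```bash
python3 -c "
from bench import r
print(r.close_job())"
```

```text
the job is handed in; nothing more can be done
None
```

I turned the disc five clicks clockwise, and the last picture shows the green patch at rest at the pointer, matching the docked green-capped bottle. The arm is clear, and the job was handed in after about 12 s.

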